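# Fit a photo-eye post into its conveyor bracket and hold it on aim

### The arm

A 6-joint arm with a two-finger parallel gripper is mounted at the origin on the work surface. World frame = base frame: x ahead of the robot, y to its left, z up, the work surface at z = 0. Lengths are in m, angles in rad, forces in N, time in s.
With the tool pointing down it reaches from about 0.35 to 0.8 m from the base axis. Payload 7.3 kg.
Tool frame: the origin (TCP) lies at the very end of the fingers, on their centre line; the grasp point (between the pads) lies 19 mm behind it; z points along the fingers, y is the direction in which the jaws open and shut (so a half turn about z gives the same grasp; the last joint's range is limited). The gripper opens to 85 mm and grips with 20 to 120 N. Pads are 22 mm wide; open, the fingers measure 114 mm over their backs; the gripper's body (76 mm by 85 mm) begins 54 mm behind the grasp point. The pads swing forward as they close: fully open they stand 13 mm farther back than shut.
Start: joints at [1.177, 0.342, 1.524, -0, 1.275, -0.146], TCP at [0.129, 0.509, 0.231] pointing down, gripper open.
Joint ranges: [-2.53, 2.53], [-0.77, 2.02], [0.04, 2.7], [-1, 4.14], [0.28, 2.66], [-3.11, 3.11]. Speed limits (rad/s): [2.57, 2.57, 3.14, 3.14, 3.14, 3.14].

### API

Orientations are given as a unit quaternion [x, y, z, w].
In Python, from rig import ctrl gives the robot as it stands.
- The arm moves only by the tool carry_out, never from a script. Its argument "plan" is text: rows parted by semicolons, each of 5 numbers parted by spaces: the closure, from 0 (fully open) to 1 (shut), then the shift along the tool's x, y, z in m, then the turn about the tool's z in degrees. In form: hand dx dy dz roll; .... A call has 1 to 8 rows; each row is the pose to reach, as a shift and turn from the pose measured when the call began, along the tool's axes at that moment; what a row does not reach only later rows make up. A row lasts 1/8 s, in which the tool goes at most 62.5 mm and 10.7 degrees, less where a joint would pass 70% of its speed; a pose out of reach is approached as far as the arm can. A call with a gripper value outside its range is refused whole. The fingers move at their own pace and stop on an object; the grip force is fixed at half the most. Time passes only in rows, so rows that repeat a pose let the fingers close. It gives the time, the measured TCP pose, the force and the opening at its end, in the units of the state.
- ctrl.read_state(): the state, without advancing time (a new reading comes with each control period).
- ctrl.capture(name): name is "side" or "top"; returns the picture (420x560x3 uint8, red, green, blue); there is no depth.
- ctrl.get_calibration(name): a dict with "K" (3x3 intrinsics, pixels), "world_to_cam" (4x4, takes a point from world to camera coordinates). Camera axes: x right, y up, looking along -z (the intrinsics and any distortion apply to the point x, -y, -z); pixel columns grow to the right and rows downward; lengths in m; the calibration is good to about 2 mm. A picture is of the moment at which its call begins. get_calibration takes no time and is no camera call.
- ctrl.job_done(): hands the job in, once; it reports no verdict.
Trained networks look in the newest picture that a camera, given by its name, has taken for a name from the list of things; names that differ only in an ending like _2 or _b are one class to them, and where a whole thing is asked for, a point or a joint stands for the part that bears it (a point fixed in the world has none). Each returns a list of dicts, best first, with "conf" (0 to 1); they miss things now and then, are a little off and sometimes report something else, mostly with a low value. They report only what shows in the picture. A call takes as long as a camera call. They do not tell look-alikes from the thing itself.
- ctrl.trace(camera, target): "mask" (420x560 bool, what is visible of it) and "box" ([left, top, right, bottom] in pixels, round what is visible of it).
The state is a dict: "time_s": time; "joints": joint angles; "qd": joint speeds; "tau": joint torques, N m; "tcp_pos": TCP position; "ee_rot": TCP orientation; "force": force on the tool from outside, world axes, zero at the start; "ft_torque": the same for the moment, N m; "grip_width": finger opening in m.
Only numpy, scipy, OpenCV 4.12 (cv2) and the standard library are available. Lean on these libraries where they do the work, as an engineer would, in place of code of your own. Each camera call takes 0.05 s, during which the arm holds its last target.

### The job

Take the photo-eye (the black sensor head on a steel rod) out of the blue spares stand, thread its rod from above down through both clamp bores of the bracket on the side of the roller conveyor, first the upper and then the lower, so that the rod comes out below the lower one; do not force it. Turn and set it so that the lens is level with the centre of the round red reflector across the conveyor and looks straight at that centre, with the head clear of the upper clamp block. The clamps are slack, so finish still holding the photo-eye there, at rest, ready for the clamp knobs to be tightened; leave everything else on the bench and the conveyor where it is.

Things in the scene. Friction and masses are not known exactly. Their poses are not given: they have to be found in the camera images.
- eye: Photo-eye, loose, 0.14 to 0.28 kg: black box head 40 (its x) by 26 (y) by 50 mm high with yellow top, centred on a 12 mm steel rod 120 mm long. Lens on the +x face, brass stub low on -x; grip the flat +y and -y faces. Origin: foot of the rod; z up the rod; head at z 120 to 170 mm; foot tapers to 8 mm over 8 mm. Starts upright in a stand hole, lens within about 50 degrees of the stand's +y.
- eye_lens (a point): Centre of the lens on the front face of the head: 21.5 mm in front of the rod's axis, 145 mm above the rod's foot (25 mm above the head's underside).
- eye_rod_mid (a point): Point on the axis of the photo-eye's rod, 60 mm above its foot.
- bracket: Post bracket, fixed on the conveyor rail nearer the stand: aluminium plate with two clamp blocks, each 40 (x) by 50 (y) by 18 mm high with a vertical 15 mm through bore, both on one axis; black star knobs on the +x side. Lower block 65 to 83 mm above the bench, upper 115 to 133 mm; both slack. Origin: bore axis at bench height; z up, x along the conveyor, y across it to the reflector's side.
- upper_bush (a point): Centre of the mouth of the upper bore, on the upper block's top face, 133 mm above the bench. The bore is 18 mm deep.
- lower_bush (a point): Centre of the mouth of the lower bore, on the lower block's top face, 83 mm above the bench. The bore is 18 mm deep; its lower end is 65 mm above the bench and open.
- reflector: Round reflector, fixed on a steel strip on the conveyor's other rail: red disc, 84 mm across, upright, facing the bracket's side (its -y). Origin 180 mm straight below the centre of its face; z up. Its place along the conveyor and its height (by 8 mm up or down) differ each time, so it is seldom squarely opposite the bracket.
- reflector_face (a point): Centre of the reflector's red face, about 172 to 188 mm above the bench.
- conveyor: The bench-top gravity roller conveyor, fixed: 500 mm long (x) by 260 mm wide (y), roller tops 123.5 mm and side rails 120 mm above the bench. Origin at bench height under its middle; x along the conveyor.
- stand: Spares stand, fixed: blue block 280 (x) by 60 (y) by 50 mm high with three upright blind holes, 14 mm in diameter, in a row along x, 100 mm apart, 40 mm deep (floor 10 mm above the bench). Origin at the middle of its underside, under the middle hole.
- lamp_post: Bystander in the stand: an amber lamp on a rod like the photo-eye's (head 40 mm across, top 172 mm above the rod's foot). Origin at the rod's foot. Leave alone.
- roller_post: Bystander in the stand: a white plastic guide roller on a like rod (32 mm across, top 172 mm above the rod's foot). Origin at the rod's foot. Leave alone.
- carton_a: Bystander: brown carton 120 by 160 by 70 mm high on the conveyor's near part. Origin at the centre of its underside.
- carton_b: Bystander: brown carton 110 by 140 by 55 mm high on the conveyor's far part. Origin at the centre of its underside.
- terminal: Bystander: black handheld data terminal 165 by 86 by 37 mm high, lying on the bench. Origin at the centre of its underside.
- screwdriver: Bystander: screwdriver lying on the bench left of the conveyor.
- tape_roll: Bystander: roll of brown parcel tape, 96 mm across and 48 mm high, lying on the bench beyond the stand, to the right.
There are look-alikes about, which are no part of the job. What is meant by the eye is not purple, and is the larger of those in its own colour.

How it is judged:
By the outcome, as a careful person would: the job done as asked, in the order asked, and still so for the second after the job is handed in, while the arm keeps its last pose, push and grip.
It also fails if it takes over 58 s, if anything falls off the work surface, if the arm or the gripper's body presses on something with over 40 N, if the wrist force passes 120 N, or if a joint passes its speed limit or range.

## Working session

There is one attempt and no reset: what is moved stays moved. The work goes in short steps, Python scripts to look and compute and a tool call to move; the robot and the scene stay as the last step left them, time stands still between calls to the robot, and variables do not carry over. Pictures are saved under pics/ and viewed, and the job is handed in when it is done.

Besides the shell and the picture viewer there is one more tool, called after "Call:" by a JSON object that holds its "fn" and its "kwargs". carry_out: Moves the arm, as the interface text tells. Its arguments: {"type":"object","properties":{"plan":{"type":"string"}},"required":["plan"]}

```bash
ls; mkdir -p pics
python3 - <<'E'
from rig import ctrl
import cv2
print(ctrl.read_state())
for n in("side","top"):
    im=ctrl.capture(n); cv2.imwrite(f"pics/{n}0.png",im[:,:,::-1]); c=ctrl.get_calibration(n); print(n,c)
E
```

```text
pics
{'time_s': 0.0, 'joints': array([ 1.17701240e+00,  3.42678215e-01,  1.52500720e+00,  3.43798707e-05,
        1.27540032e+00, -1.46011456e-01]), 'qd': array([-0.00040912,  0.0018606 , -0.00133044,  0.00076126, -0.0015846 ,
        0.00069866]), 'tau': array([-3.89114916e-06, -4.33681118e+01, -2.46008259e+01, -6.40619146e-05,
        7.92388018e-03, -1.72041598e-05]), 'tcp_pos': array([0.12857448, 0.5086046 , 0.23065249]), 'ee_rot': array([ 1.23574526e-01,  9.92335013e-01, -7.15130782e-04, -2.14898717e-04]), 'force': array([ 0.4330073 , -0.40694557,  0.24219549]), 'ft_torque': array([-0.00922079,  0.00565165, -0.04752265]), 'grip_width': 0.08509815079325589}
side {'K': array([[433.73351962,   0.        , 279.26718369],
       [  0.        , 433.73351962, 215.89272835],
       [  0.        ,   0.        ,   1.        ]]), 'world_to_cam': array([[ 0.79487051, -0.60641584, -0.02099307, -0.4485276 ],
       [ 0.3714084 ,  0.45888843,  0.80714138, -0.32097844],
       [-0.47982984, -0.64936988,  0.58998482, -0.95148391],
       [ 0.        ,  0.        ,  0.        ,  1.        ]])}
top {'K': array([[419.65517101,   0.        , 283.75773367],
       [  0.        , 419.65517101, 214.59534935],
       [  0.        ,   0.        ,   1.        ]]), 'world_to_cam': array([[-0.02397947, -0.99968747, -0.0070675 ,  0.02372865],
       [ 0.9860944 , -0.02481513,  0.16432299, -0.56329269],
       [-0.16444702, -0.00302884,  0.98638127, -1.36591557],
       [ 0.        ,  0.        ,  0.        ,  1.        ]])}
```

View pics/side0.png

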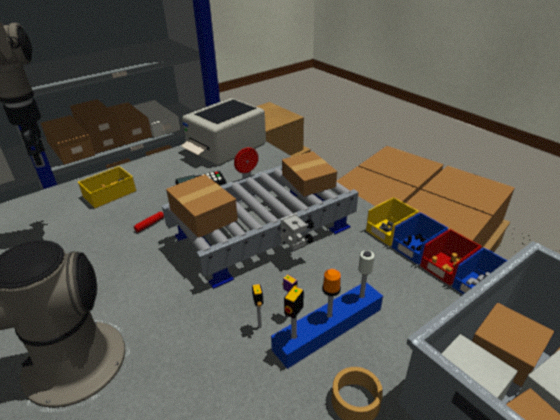

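View pics/top0.png

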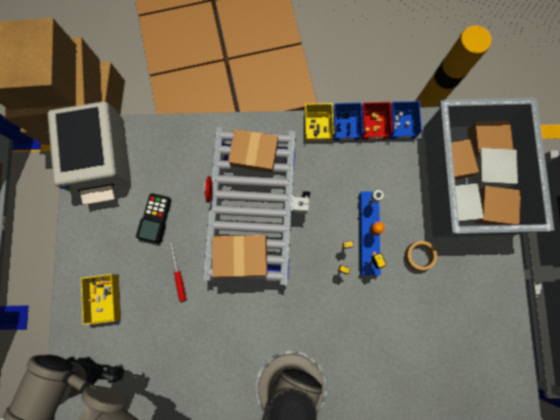

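Run:
```python
import cv2,numpy as np
s=cv2.imread("pics/side0.png");t=cv2.imread("pics/top0.png")
def z(im,x0,y0,x1,y1,f,n): cv2.imwrite(n,cv2.resize(im[y0:y1,x0:x1],None,fx=f,fy=f,interpolation=cv2.INTER_CUBIC))
z(s,240,240,400,370,5,"pics/z1.png")
z(s,170,140,360,280,4,"pics/z2.png")
z(t,330,180,400,285,5,"pics/z3.png")
z(t,195,120,325,295,3,"pics/z4.png")
```

```text
(no output)
```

View pics/z1.png

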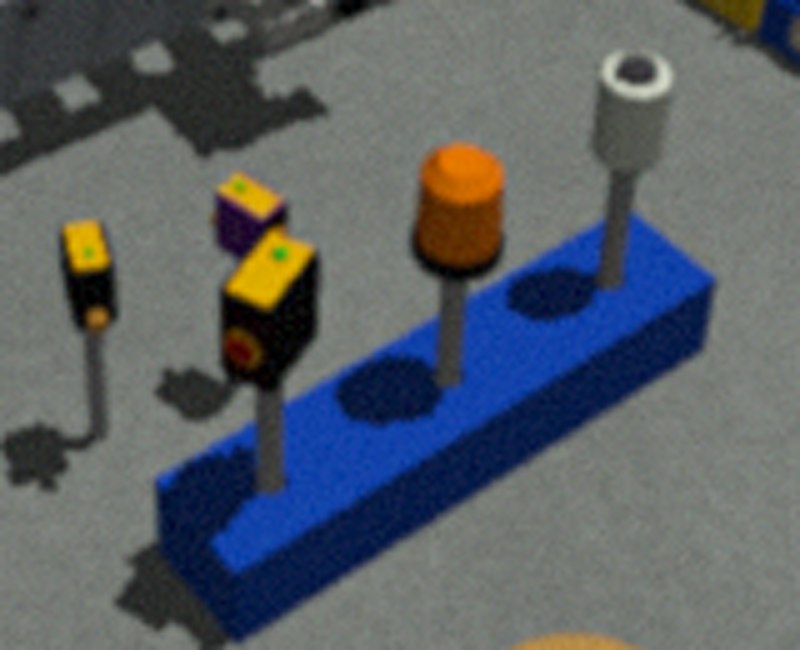

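View pics/z2.png

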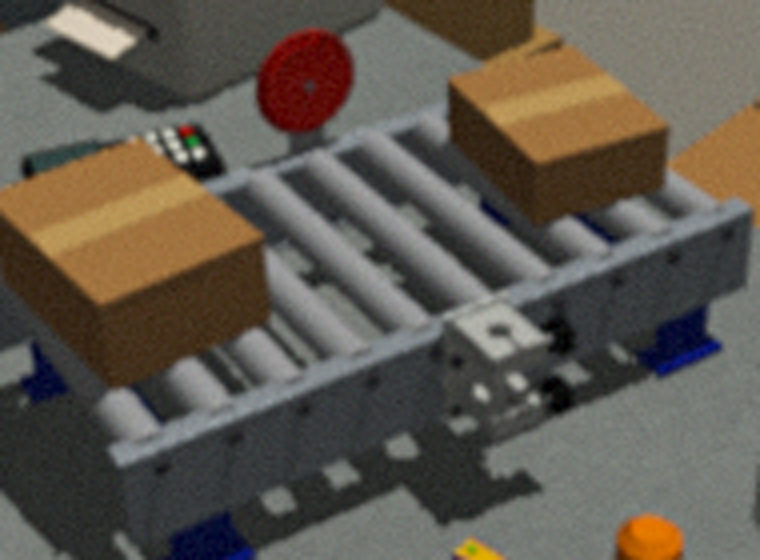

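View pics/z3.png

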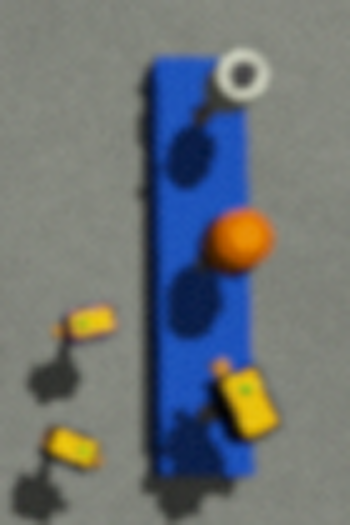

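View pics/z4.png

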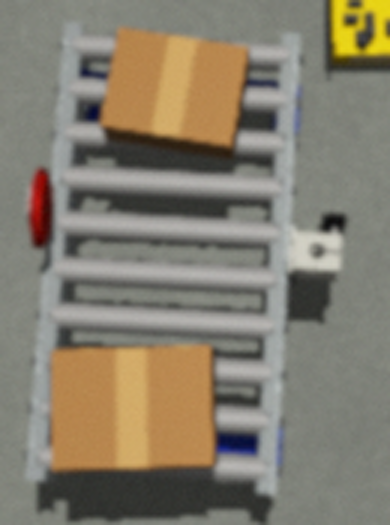

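Run:
```python
from rig import ctrl
import numpy as np,pickle
out={}
for c in("side","top"):
  ctrl.capture(c)
  for t in("eye","bracket","reflector","stand","upper_bush"):
    try: r=ctrl.trace(c,t)
    except Exception as e: print(c,t,e); continue
    out[c,t]=r
    for d in r: print(c,t,round(d["conf"],2),d["box"],int(d["mask"].sum()))
pickle.dump(out,open("tr.pkl","wb")); print(ctrl.read_state()["time_s"])
```

```text
side eye 0.85 [282.2, 285.8, 304.0, 337.0] 592
side eye 0.81 [252.3, 285.5, 262.4, 329.0] 298
side eye 0.53 [285.2, 274.2, 299.9, 293.4] 138
side bracket 0.67 [280.8, 211.4, 314.9, 248.7] 848
side reflector 0.66 [236.5, 146.3, 258.6, 174.2] 501
side stand 0.83 [271.4, 285.1, 382.9, 369.3] 3921
side upper_bush 0.85 [278.7, 214.6, 314.5, 248.8] 872
side upper_bush 0.59 [176.4, 172.4, 226.3, 186.2] 217
top eye 0.72 [292.0, 192.4, 311.2, 215.1] 328
top eye 0.54 [340.7, 267.7, 350.8, 274.7] 56
top eye 0.49 [371.0, 253.4, 384.2, 266.0] 154
top bracket 0.67 [289.2, 189.6, 309.7, 213.9] 358
top reflector 0.75 [133.4, 195.8, 171.0, 247.1] 1149
top reflector 0.65 [292.6, 189.7, 311.6, 215.5] 332
top reflector 0.6 [200.0, 178.6, 211.5, 205.0] 211
top stand 0.59 [358.6, 191.3, 382.6, 275.3] 1475
top stand 0.59 [365.7, 189.1, 381.5, 206.1] 131
top upper_bush 0.89 [289.6, 196.4, 308.7, 211.8] 336
0.7
```

```bash
cat > h.py <<'E'
import numpy as np,cv2
from rig import ctrl
C={n:ctrl.get_calibration(n) for n in("side","top")}
def proj(n,P):
    P=np.atleast_2d(P);c=C[n];q=P@c["world_to_cam"][:3,:3].T+c["world_to_cam"][:3,3]
    q=q*[1,-1,-1]; p=q@c["K"].T; return p[:,:2]/p[:,2:]
def ray(n,px):
    c=C[n];R=c["world_to_cam"][:3,:3];t=c["world_to_cam"][:3,3]
    d=np.linalg.inv(c["K"])@np.array([px[0],px[1],1.]);d=R.T@(d*[1,-1,-1]);return -R.T@t,d/np.linalg.norm(d)
def onz(n,px,z):
    o,d=ray(n,px);return o+d*(z-o[2])/d[2]
def tri(ps,pt):
    A=[];b=[]
    for n,p in(("side",ps),("top",pt)):
        o,d=ray(n,p);M=np.eye(3)-np.outer(d,d);A.append(M);b.append(M@o)
    x=np.linalg.lstsq(np.vstack(A),np.hstack(b),rcond=None)[0]
    return x,[np.linalg.norm(A[i]@x-b[i])*1000 for i in(0,1)]
E
python3 - <<'E'
from h import *
import cv2
np.set_printoptions(precision=4,suppress=True)
s=cv2.imread("pics/side0.png");t=cv2.imread("pics/top0.png")
def cen(im,f,box):
    x0,y0,x1,y1=box;h=im[y0:y1,x0:x1].astype(int);m=f(h[...,2],h[...,1],h[...,0]);ys,xs=np.nonzero(m);return np.array([xs.mean()+x0,ys.mean()+y0]),m.sum(),xs.min()+x0,xs.max()+x0,ys.min()+y0,ys.max()+y0
red=lambda r,g,b:(r>70)&(g<40)&(b<50)
rs=cen(s,red,(225,140,265,178));rt=cen(t,red,(195,170,215,212));print(rs,rt);print("refl",tri(rs[0],rt[0]))
for nm,z,ps in(("stand",.05,[("side",(271.6,336.4)),("side",(366.4,282.4)),("side",(383,296.6)),("side",(287.6,354.4)),("top",(330+153/5,180+57/5)),("top",(330+155/5,180+475/5)),("top",(330+253/5,180+475/5))]),
  ("bush",.133,[("side",(170+500/4,140+328/4)),("top",(195+317/3,120+249/3))]),
  ("blk",.133,[("side",(170+447/4,140+322/4)),("side",(170+487/4,140+358/4)),("side",(170+553/4,140+338/4)),("top",(195+341/3,120+229/3)),("top",(195+342/3,120+272/3)),("top",(195+290/3,120+270/3))]),
  ("rail",.12,[("side",(170+115/4,140+453/4)),("side",(170+748/4,140+207/4)),("top",(195+72/3,120+22/3)),("top",(195+292/3,120+32/3)),("top",(195+35/3,120+480/3)),("top",(195+265/3,120+492/3))]),
  ("holes",.05,[("side",(240+272/5,240+488/5)),("side",(240+450/5,240+382/5)),("side",(240+611/5,240+286/5))]),
  ("eyetop",.18,[("side",(240+268/5,240+268/5)),("top",(330+248/5,180+402/5))]),
  ("lamptop",.18,[("side",(240+462/5,240+155/5)),("top",(330+240/5,180+238/5))]),
  ("rolltop",.182,[("side",(240+638/5,240+72/5)),("top",(330+242/5,180+75/5))])):
    for n,p in ps: print(nm,n,onz(n,p,z))
E
```

```text
(array([245.9291, 159.6316]), np.int64(437), np.int64(234), np.int64(257), np.int64(148), np.int64(172)) (array([208.1183, 188.0645]), np.int64(93), np.int64(206), np.int64(211), np.int64(177), np.int64(199))
refl (array([0.6286, 0.2408, 0.1812]), [np.float64(1.4256162843686677), np.float64(1.4256162843688307)])
stand side [ 0.3582 -0.2446  0.05  ]
stand side [ 0.6367 -0.258   0.05  ]
stand side [ 0.6328 -0.3147  0.05  ]
stand side [ 0.357  -0.3018  0.05  ]
stand top [ 0.6362 -0.2521  0.05  ]
stand top [ 0.3563 -0.2382  0.05  ]
stand top [ 0.3547 -0.3023  0.05  ]
bush side [ 0.5861 -0.0434  0.133 ]
bush top [ 0.5852 -0.0449  0.133 ]
blk side [ 0.5633 -0.0166  0.133 ]
blk side [ 0.5598 -0.0628  0.133 ]
blk side [ 0.6059 -0.0731  0.133 ]
blk top [ 0.6062 -0.071   0.133 ]
blk top [ 0.5599 -0.0705  0.133 ]
blk top [ 0.5634 -0.0157  0.133 ]
rail side [0.3357 0.0189 0.12  ]
rail side [ 0.8287 -0.0296  0.12  ]
rail top [0.8494 0.2167 0.12  ]
rail top [ 0.8313 -0.0253  0.12  ]
rail top [0.3512 0.2545 0.12  ]
rail top [0.3332 0.0162 0.12  ]
holes side [ 0.3948 -0.2775  0.05  ]
holes side [ 0.4944 -0.2816  0.05  ]
holes side [ 0.5932 -0.2857  0.05  ]
eyetop side [ 0.3964 -0.273   0.18  ]
eyetop top [ 0.3957 -0.2732  0.18  ]
lamptop side [ 0.5003 -0.2734  0.18  ]
lamptop top [ 0.4945 -0.2744  0.18  ]
rolltop side [ 0.5942 -0.2843  0.182 ]
rolltop top [ 0.5946 -0.2813  0.182 ]
```

```bash
cat >> h.py <<'E'
def rectify(n,im,z,cx,cy,half,mmpp=0.5):
    # map plane z to image: rows=-x, cols=-y
    N=int(2*half*1000/mmpp);g=np.arange(N)*mmpp/1000
    X=cx+half-g[:,None]+0*g[None];Y=cy+half-g[None]+0*g[:,None]
    p=proj(n,np.stack([X,Y,X*0+z],-1).reshape(-1,3)).reshape(N,N,2).astype(np.float32)
    return cv2.remap(im,p[...,0],p[...,1],cv2.INTER_CUBIC)
E
python3 - <<'E'
from h import *
np.set_printoptions(precision=4,suppress=True)
o=[]
for n in("side","top"):
    im=cv2.imread(f"pics/{n}0.png");r=rectify(n,im,.18,.395,-.273,.05,.25);
    b,g,rr=[r[...,i].astype(int) for i in range(3)]
    m=((rr>110)&(g>75)&(b<110)|((g>100)&(b<110))).astype(np.uint8)
    k,l,st,_=cv2.connectedComponentsWithStats(m);i=1+np.argmax(st[1:,4]);m=(l==i).astype(np.uint8)
    pts=cv2.findContours(m,cv2.RETR_EXTERNAL,cv2.CHAIN_APPROX_NONE)[0];pts=max(pts,key=len)
    R=cv2.minAreaRect(pts);bx=cv2.boxPoints(R)
    w=np.c_[.395+.05-bx[:,1]*.00025,-.273+.05-bx[:,0]*.00025];print(n,w.mean(0))
    e=[w[1]-w[0],w[2]-w[1]];
    for v in e: print(np.linalg.norm(v)*1000,np.degrees(np.arctan2(v[1],v[0])))
    cv2.drawContours(r,[bx.astype(int)],0,(0,0,255),1);o.append(r)
cv2.imwrite("pics/rect1.png",np.hstack(o))
E
```

```text
side [ 0.3936 -0.273 ]
47.092873 -37.907475
115.720024 -127.9075
top [ 0.3996 -0.2741]
28.296146 -67.9021
54.12435 -157.90211
```

View pics/rect1.png

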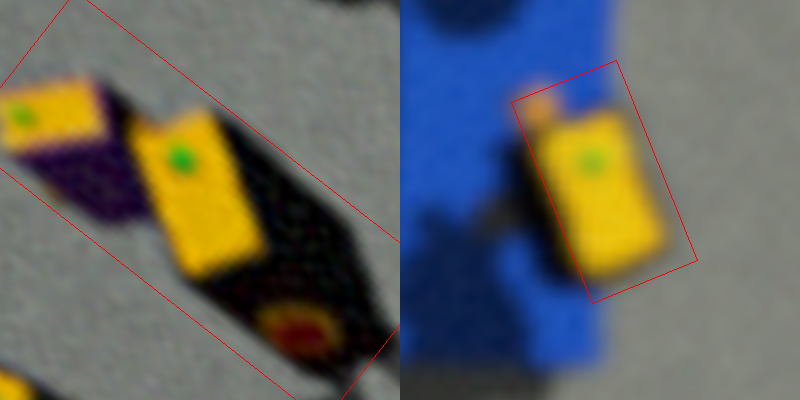

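```bash
cat >> h.py <<'E'
def eyeframe(x,y,z,yaw):
    a=np.radians(yaw);R=np.array([[np.cos(a),-np.sin(a),0],[np.sin(a),np.cos(a),0],[0,0,1]]);t=np.array([x,y,z])
    return lambda P:np.atleast_2d(P)@R.T+t
def draw(im,n,f,sc=4,off=(0,0),col=(0,255,0)):
    B=np.array([[sx*.02,sy*.013,z] for z in(.12,.17) for sx,sy in((1,1),(1,-1),(-1,-1),(-1,1))])
    p=(proj(n,f(B))-off+0.5)*sc
    for i in range(4):
        for a,b in((i,(i+1)%4),(i+4,(i+1)%4+4),(i,i+4)): cv2.line(im,tuple(p[a].astype(int)),tuple(p[b].astype(int)),col,1)
    q=(proj(n,f([[.0215,0,.145],[0,0,.12],[0,0,0.0]]))-off+.5)*sc
    cv2.circle(im,tuple(q[0].astype(int)),3,(255,255,0),-1);cv2.line(im,tuple(q[1].astype(int)),tuple(q[2].astype(int)),col,1)
def crop(n,im,box,sc):
    x0,y0,x1,y1=box;return cv2.resize(im[y0:y1,x0:x1],None,fx=sc,fy=sc,interpolation=cv2.INTER_CUBIC)
E
python3 - <<'E'
from h import *
np.set_printoptions(precision=4,suppress=True)
o=[]
f=eyeframe(.396,-.2735,.01,201)
for n,b in(("side",(245,260,315,350)),("top",(335,225,405,315))):
    im=cv2.imread(f"pics/{n}0.png");z=crop(n,im,b,5);draw(z,n,f,5,b[:2]);o.append(z)
cv2.imwrite("pics/ov1.png",np.hstack(o))
print("purple top",tri((240+250/5,240+195/5),(330+91/5,180+322/5)))
print("black top",tri((240+87/5,240+248/5),(330+73/5,180+449/5)))
E
```

```text
purple top (array([ 0.4515, -0.1907,  0.123 ]), [np.float64(0.5975299173332214), np.float64(0.5975299173326077)])
black top (array([ 0.373 , -0.1753,  0.1272]), [np.float64(1.0069563014627634), np.float64(1.0069563014625398)])
```

View pics/ov1.png

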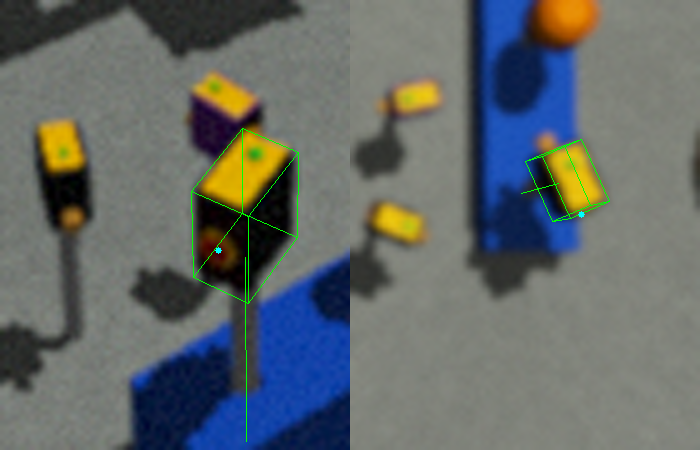

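```bash
cat >> h.py <<'E'
from scipy.spatial.transform import Rotation as Ro
def yaw_y(s):
    R=Ro.from_quat(s["ee_rot"]).as_matrix();return np.degrees(np.arctan2(R[1,1],R[0,1]))
def rows(*tg):
    s=ctrl.read_state();R=Ro.from_quat(s["ee_rot"]).as_matrix();y0=yaw_y(s)
    print("t",s["time_s"],"tcp",s["tcp_pos"].round(4),"yawy",round(y0,2),"zax",R[:,2].round(4),"w",round(s["grip_width"],4),"F",s["force"].round(2),"j",np.degrees(s["joints"]).round(0))
    for p,yw in tg:
        d=R.T@(np.array(p)-s["tcp_pos"]);print("  ",d.round(4),"roll",round(-((yw-y0+180)%360-180),2))
E
python3 - <<'E'
from h import *
rows(((.129,.509,.3),76),((.4,.3,.3),85),((.44,0,.3),111),((.396,-.2735,.3),111),((.396,-.2735,.2),111))
E
```

```text
t 0.7 tcp [0.1288 0.509  0.2313] yawy 75.8 zax [ 1.e-04  1.e-04 -1.e+00] w 0.0856 F [ 0.13 -0.32  0.65] j [67. 20. 87. -0. 73. -8.]
   [-0.0002  0.0001 -0.0687] roll -0.2
   [-0.3142 -0.136  -0.0687] roll -9.2
   [-0.4266 -0.4171 -0.0687] roll -35.2
   [-0.451  -0.693  -0.0687] roll -35.2
   [-0.451  -0.693   0.0313] roll -35.2
```

Call:
{"fn": "carry_out", "kwargs": {"plan": "0.4 0 0 -0.06 0; 0.4 -0.05 -0.025 -0.07 -2; 0.4 -0.105 -0.05 -0.07 -4; 0.4 -0.16 -0.075 -0.07 -6; 0.4 -0.215 -0.1 -0.07 -8; 0.4 -0.27 -0.12 -0.07 -10; 0.4 -0.315 -0.14 -0.07 -14; 0.4 -0.335 -0.19 -0.07 -18"}}

```text
time_s: 1.7
tcp_pos: [0.409, 0.2414, 0.3007]
ee_rot: [-0.034, 0.999, -0.0, 0.0]
force: [0.1, -0.6, 1.0]
grip_width: 0.051
```

Run:
```python
from h import *
rows(((.44,0,.3),111),((.396,-.2735,.3),111),((.396,-.2735,.2),111))
```

```text
t 1.7 tcp [0.409  0.2414 0.3007] yawy 93.91 zax [ 0.e+00 -1.e-04 -1.e+00] w 0.051 F [ 0.14 -0.56  0.97] j [ 21.  11.  87.  -0.  81. -73.]
   [-0.0145 -0.243   0.0007] roll -17.09
   [ 0.048  -0.5128  0.0007] roll -17.09
   [ 0.048  -0.5128  0.1007] roll -17.09
```

Call:
{"fn": "carry_out", "kwargs": {"plan": "0.4 -0.004 -0.06 0 -5; 0.4 -0.008 -0.12 0 -10; 0.4 -0.012 -0.18 0 -14; 0.4 -0.01 -0.24 0 -17; 0.4 0.003 -0.3 0 -17; 0.4 0.017 -0.36 0 -17; 0.4 0.03 -0.42 0 -17; 0.4 0.043 -0.48 0 -17"}}

```text
time_s: 2.7
tcp_pos: [0.3982, -0.2424, 0.301]
ee_rot: [-0.181, 0.983, -0.0, 0.0]
force: [1.3, -0.3, 0.5]
grip_width: 0.0513
```

Run:
```python
from h import *
rows(((.396,-.2735,.3),111),((.396,-.2735,.2),111),((.396,-.2735,.137),111))
o=[]
for n,b in(("side",(215,230,325,350)),("top",(330,215,420,315))):
    im=ctrl.capture(n)[...,::-1].copy();cv2.imwrite(f"pics/{n}1.png",im);z=crop(n,im,b,4);z=cv2.copyMakeBorder(z,0,500-z.shape[0],0,0,cv2.BORDER_CONSTANT);o.append(z)
cv2.imwrite("pics/ov2.png",np.hstack(o))
```

```text
t 2.7 tcp [ 0.3982 -0.2424  0.301 ] yawy 110.9 zax [ 9.e-04 -4.e-04 -1.e+00] w 0.0513 F [ 1.3  -0.34  0.54] j [ -41.   10.   89.    0.   81. -152.]
   [ 0.0132 -0.0283  0.001 ] roll -0.1
   [ 0.0132 -0.0283  0.101 ] roll -0.1
   [ 0.0133 -0.0282  0.164 ] roll -0.1
```

View pics/ov2.png

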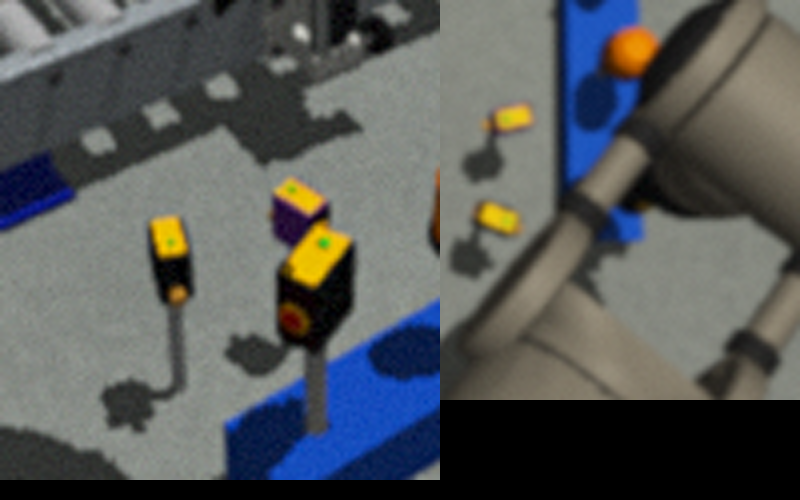

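Call:
{"fn": "carry_out", "kwargs": {"plan": "0.4 0.013 -0.028 0 0; 0.4 0.013 -0.028 0.04 0; 0.4 0.013 -0.028 0.08 0; 0.4 0.013 -0.028 0.08 0; 0.4 0.013 -0.028 0.08 0"}}

```text
time_s: 3.42
tcp_pos: [0.396, -0.2765, 0.2218]
ee_rot: [-0.179, 0.984, -0.002, 0.0]
force: [0.2, -0.2, 0.7]
grip_width: 0.0512
```

Run:
```python
from h import *
rows(((.396,-.2735,.2),111),((.396,-.2735,.137),111))
o=[]
for n,b in(("side",(235,230,335,350)),):
    im=ctrl.capture(n)[...,::-1].copy();cv2.imwrite(f"pics/{n}2.png",im);z=crop(n,im,b,5);o.append(z)
cv2.imwrite("pics/ov3.png",np.hstack(o))
```

```text
t 3.425 tcp [ 0.396  -0.2765  0.2218] yawy 110.57 zax [ 9.e-04 -3.e-03 -1.e+00] w 0.0512 F [ 0.24 -0.21  0.68] j [ -44.   16.   95.   -0.   70. -155.]
   [-0.0011  0.0028  0.0218] roll -0.43
   [-0.0011  0.003   0.0848] roll -0.43
```

View pics/ov3.png

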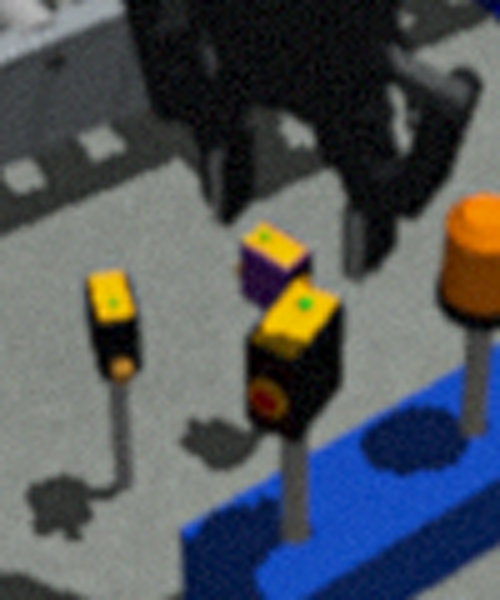

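Call:
{"fn": "carry_out", "kwargs": {"plan": "0.4 -0.001 0.003 0 -0.4; 0.4 -0.001 0.003 0.03 -0.4; 0.4 -0.001 0.003 0.06 -0.4; 0.4 -0.001 0.003 0.085 -0.4; 0.4 -0.001 0.003 0.085 -0.4; 0.4 -0.001 0.003 0.085 -0.4"}}

```text
time_s: 4.22
tcp_pos: [0.3969, -0.2744, 0.1386]
ee_rot: [-0.182, 0.983, -0.003, 0.001]
force: [-0.7, 0.1, 1.3]
grip_width: 0.0512
```

Run:
```python
from h import *
rows(((.396,-.2735,.137),111))
o=[]
for n,b in(("side",(235,230,335,350)),):
    im=ctrl.capture(n)[...,::-1].copy();cv2.imwrite(f"pics/{n}3.png",im);z=crop(n,im,b,5);o.append(z)
cv2.imwrite("pics/ov4.png",np.hstack(o))
```

```text
t 4.225 tcp [ 0.3969 -0.2744  0.1386] yawy 110.98 zax [ 0.0034 -0.0055 -1.    ] w 0.0512 F [-0.68  0.08  1.29] j [ -44.   21.  102.   -0.   57. -155.]
   [0.0005 0.0012 0.0016] roll -0.02
```

View pics/ov4.png

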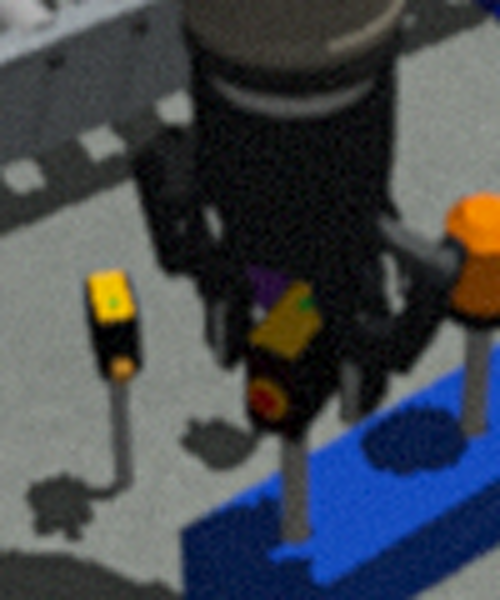

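Call:
{"fn": "carry_out", "kwargs": {"plan": "0.4 0.0005 0.001 0.0015 0; 1 0.0005 0.001 0.0015 0; 1 0.0005 0.001 0.0015 0; 1 0.0005 0.001 0.0015 0; 1 0.0005 0.001 0.0015 0; 1 0.0005 0.001 0.0015 0; 1 0.0005 0.001 0.0015 0"}}

```text
time_s: 5.15
tcp_pos: [0.3963, -0.2738, 0.1377]
ee_rot: [-0.182, 0.983, -0.003, 0.002]
force: [-1.5, 1.9, 6.7]
grip_width: 0.0254
```

Run:
```python
from h import *
rows(((.396,-.2735,.29),111))
```

```text
t 5.15 tcp [ 0.3963 -0.2738  0.1377] yawy 110.98 zax [ 0.0043 -0.006  -1.    ] w 0.0254 F [-1.47  1.88  6.71] j [ -44.   21.  102.   -0.   57. -155.]
   [-1.000e-04 -8.000e-04 -1.523e-01] roll -0.02
```

Call:
{"fn": "carry_out", "kwargs": {"plan": "1 0 0 -0.015 0; 1 0 0 -0.035 0; 1 0 0 -0.06 0; 1 0 -0.001 -0.09 0; 1 0 -0.001 -0.12 0; 1 0 -0.001 -0.152 0; 1 0 -0.001 -0.152 0; 1 0 -0.001 -0.152 0"}}

```text
time_s: 6.15
tcp_pos: [0.3955, -0.2734, 0.2883]
ee_rot: [-0.182, 0.983, -0.002, 0.001]
force: [-0.5, 0.2, -2.1]
grip_width: 0.0253
```

Run:
```python
from h import *
rows(((.46,-.22,.29),111-40),((.52,-.15,.29),31),((.586,-.1,.29),-8.6),((.586,-.044,.29),-8.6))
o=[]
for n,b in(("side",(215,180,335,300)),):
    im=ctrl.capture(n)[...,::-1].copy();cv2.imwrite(f"pics/{n}4.png",im);z=crop(n,im,b,5);o.append(z)
cv2.imwrite("pics/ov5.png",np.hstack(o))
```

```text
t 6.15 tcp [ 0.3955 -0.2734  0.2883] yawy 110.98 zax [ 0.0026 -0.0045 -1.    ] w 0.0253 F [-0.5   0.16 -2.06] j [ -44.   12.   88.   -0.   79. -155.]
   [-0.0794  0.0267 -0.0017] roll 39.98
   [-0.1604  0.0706 -0.0019] roll 79.98
   [-0.24    0.0936 -0.0019] roll 119.58
   [-0.26    0.1459 -0.0022] roll 119.58
```

View pics/ov5.png

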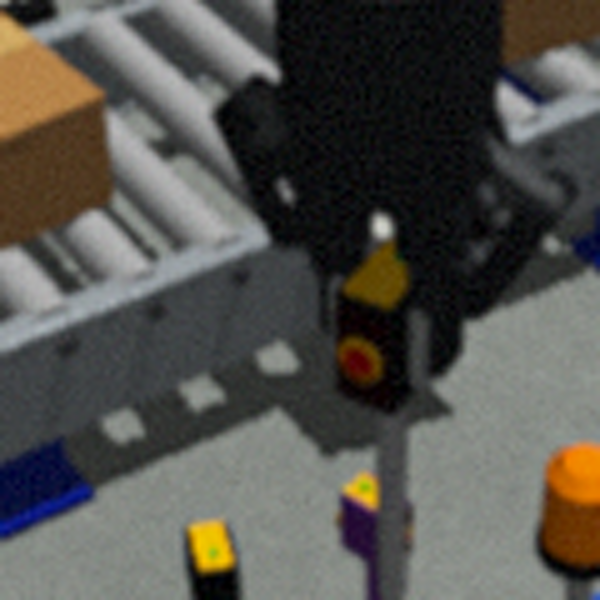

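Call:
{"fn": "carry_out", "kwargs": {"plan": "1 -0.02 0.007 -0.004 10; 1 -0.04 0.013 -0.004 20; 1 -0.06 0.02 -0.004 30; 1 -0.08 0.027 -0.004 40; 1 -0.1 0.037 -0.004 50; 1 -0.12 0.048 -0.004 60; 1 -0.14 0.059 -0.004 70; 1 -0.16 0.07 -0.004 80"}}

```text
time_s: 7.2
tcp_pos: [0.5197, -0.1498, 0.29]
ee_rot: [0.495, 0.869, -0.001, 0.0]
force: [0.9, -0.3, -1.3]
grip_width: 0.0252
```

Run:
```python
from h import *
rows(((.586,-.1,.292),-8.6),((.586,-.06,.292),-8.6))
```

```text
t 7.2 tcp [ 0.5197 -0.1498  0.29  ] yawy 30.65 zax [-9.0e-04 -2.6e-03 -1.0e+00] w 0.0252 F [ 0.93 -0.3  -1.32] j [-24.  19.  79.  -0.  82. -55.]
   [ 0.009   0.0825 -0.0022] roll 39.25
   [ 0.0434  0.1029 -0.0023] roll 39.25
```

Call:
{"fn": "carry_out", "kwargs": {"plan": "1 0.002 0.02 -0.002 10; 1 0.005 0.04 -0.002 20; 1 0.008 0.06 -0.002 30; 1 0.012 0.084 -0.002 39; 1 0.03 0.095 -0.002 39; 1 0.043 0.103 -0.002 39.2; 1 0.043 0.103 -0.002 39.2; 1 0.043 0.103 -0.002 39.2"}}

```text
time_s: 8.2
tcp_pos: [0.586, -0.0607, 0.2919]
ee_rot: [0.758, 0.653, -0.001, 0.001]
force: [-1.1, -0.5, -2.3]
grip_width: 0.0259
```

Run:
```python
from h import *
rows(((.5857,-.044,.292),-8.6))
for n,b in(("side",(225,130,335,260)),("top",(190,150,330,250))):
    im=ctrl.capture(n)[...,::-1].copy();cv2.imwrite(f"pics/{n}5.png",im);z=crop(n,im,b,5);cv2.imwrite(f"pics/ov6{n}.png",z)
```

```text
t 8.2 tcp [ 0.586  -0.0607  0.2919] yawy -8.52 zax [-8.0e-04 -3.1e-03 -1.0e+00] w 0.0259 F [-1.09 -0.53 -2.34] j [-13.  25.  70.  -0.  85.  -5.]
   [ 0.0164 -0.0028 -0.0001] roll 0.08
```

View pics/ov6side.png

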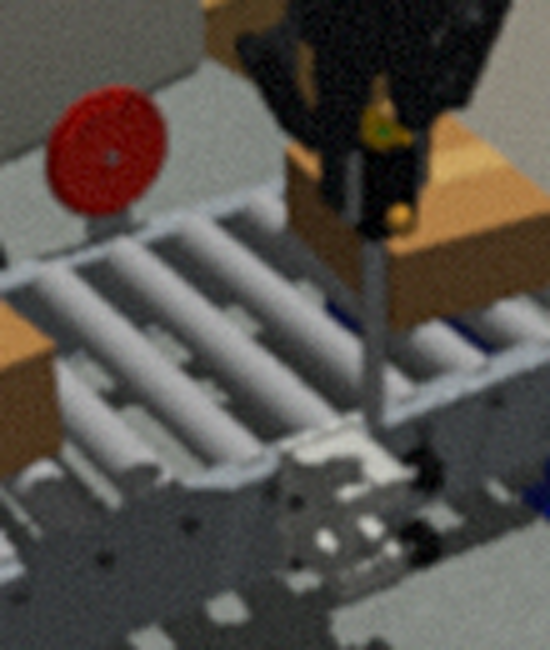

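View pics/ov6top.png

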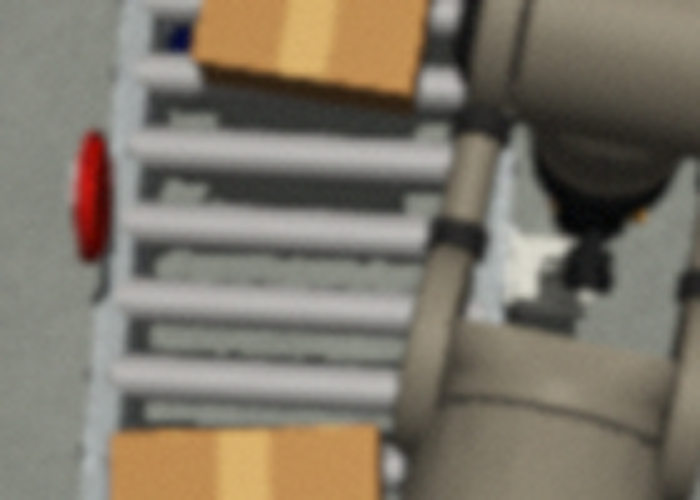

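Run:
```python
from h import *
o=[]
for n in("side","top"):
    r=rectify(n,cv2.imread(f"pics/{n}0.png"),.133,.586,-.044,.035,.2);o.append(r)
    g=cv2.cvtColor(r,cv2.COLOR_BGR2GRAY).astype(float)
    sub=g[125:225,125:225];w=np.clip(sub.max()*0+np.percentile(sub,60)-15-sub,0,None)
    yy,xx=np.mgrid[125:225,125:225];d=(yy-175)**2+(xx-175)**2<50**2;w=w*d
    cy,cx=(w*yy).sum()/w.sum(),(w*xx).sum()/w.sum();print(n,.586+.035-cy*.0002,-.044+.035-cx*.0002)
    cv2.circle(r,(int(cx),int(cy)),37,(0,255,0),1)
    # model block outline at yaw -5
    for yaw in(-5,):
      c=eyeframe(.5855,-.044,.133,yaw)(np.array([[.02,.025,0],[.02,-.025,0],[-.02,-.025,0],[-.02,.025,0]]))
      q=np.c_[(-.044+.035-c[:,1])/.0002,(.586+.035-c[:,0])/.0002].astype(int);cv2.polylines(r,[q],True,(0,0,255),1)
cv2.imwrite("pics/bore.png",np.hstack(o))
im=cv2.imread("pics/side5.png")
f=eyeframe(.586,-.0607,.1642,81.4)
b=(225,130,335,260);z=crop("side",im,b,5);draw(z,"side",f,5,b[:2]);cv2.imwrite("pics/ov7.png",z)
g=cv2.cvtColor(im,cv2.COLOR_BGR2GRAY).astype(int)
for r in range(180,220,3): print(r,g[r,290:312])
```

```text
side 0.5841366548641633 -0.043595290218594436
top 0.5842159709003476 -0.044968172255145995
180 [ 48  43  43  37  46  44  47  53  61  65  70  56  64  81 103 103  91  84
  65  61  52  46]
183 [55 47 43 43 42 39 45 48 62 73 69 60 41 45 50 53 57 53 53 53 50 53]
186 [58 61 69 55 53 45 46 44 64 67 67 58 47 50 55 55 55 54 54 52 51 54]
189 [54 52 54 66 67 60 54 59 62 66 68 62 48 45 49 55 56 56 51 54 52 58]
192 [80 29 17 27 40 53 58 59 60 64 64 65 46 37 55 55 54 52 45 51 54 45]
195 [168 165 135  97  50  25  27  46  66  71  66  67  56  52  53  61  50  60
  93 122 140 154]
198 [143 155 161 171 168 162 133  88  61  66  61  60  48  55  58  63  73  89
 111 117 129 145]
201 [102 116 132 141 151 157 147 108  69  66  63  60  51  40  42  53  54  59
  64  69  89  97]
204 [ 60  69  81  95 108 121 121  90  64  67  68  96 132 146 126  78  51  40
  45  49  53  60]
207 [ 47  48  52  65  59  74  78  69  63  64  66  96 134 159 168 171 161 133
 119 134 137 147]
210 [ 87  57  41  48  45  49  48  62  61  65  67  90 127 142 135 120 130 136
 151 156 157 144]
213 [172 163 150 129 146 161 164 121  70  63  74 103 142 150 152 137 109  90
  77  66  59  63]
216 [151 157 154 165 168 177 161 148 115  71  60  55  60  59  57  63  60  60
  42  34  43  48]
219 [192 193 187 191 186 193 188 189 191 181 148 110  69  61  62  65  58  42
  32  19  27  40]
```

View pics/bore.png

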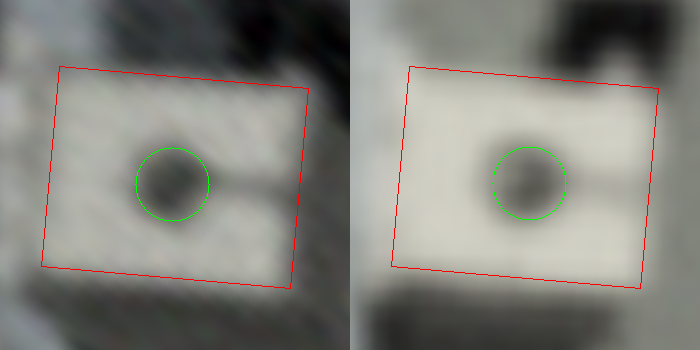

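View pics/ov7.png

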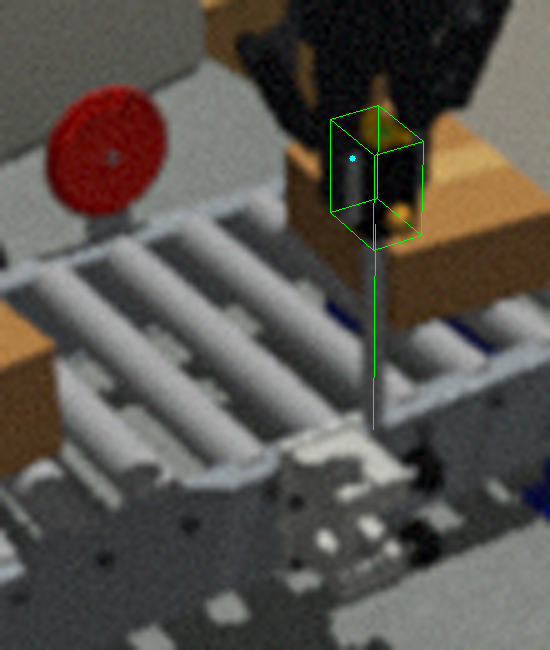

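Run:
```python
from h import *
f=eyeframe(.586,-.0607,.1642,81.4)
for z in(0,.008,.02,.04,.06): print(z,proj("side",f([0,0,z])))
p=proj("side",f([0,0,.02]));print([(proj("side",[.586+dx,-.0607+dy,.184])-p)[0].round(2) for dx,dy in((.001,0),(0,.001))])
for q in ([.5841,-.0436,.133],[.5857,-.044,.133]):print(proj("side",q),proj("top",q))
im=cv2.imread("pics/side0.png")[...,1].astype(int);print(im[216:229,284:310])
im=cv2.imread("pics/top0.png")[...,1].astype(int);print(im[194:212,290:312])
```

```text
0 [[299.29638177 215.36064816]]
0.008 [[299.31625276 212.79281027]]
0.02 [[299.34638352 208.89914793]]
0.04 [[299.39748524 202.29550436]]
0.06 [[299.44972363 195.54497487]]
[array([ 0.31, -0.08]), array([-0.25, -0.11])]
[[294.45938401 222.33008248]] [[300.27357023 203.36102669]]
[[295.03612548 222.16890363]] [[300.38430879 202.86261998]]
[[101 129 149 156 151 139 141 143 149 151 164 164 155 139 121 102  82  60
   61  52  58  56  54  54  34  31]
 [142 158 166 154 146 140 151 155 169 175 173 178 172 163 126  92  60  51
   54  48  55  58  67  58  42  36]
 [151 151 157 154 157 160 166 178 176 180 177 177 179 171 155 131  86  57
   58  59  58  54  63  49  41  30]
 [147 159 166 164 173 181 179 180 178 179 179 175 179 174 173 162 135 102
   69  56  57  61  52  38  28  16]
 [159 173 176 177 179 175 181 171 164 163 154 153 162 170 172 179 168 139
  105  67  57  51  42  16  11  15]
 [134 162 176 180 178 172 176 165 133 118 101 108 119 141 163 179 178 170
  148 100  69  25  20   1   0   2]
 [ 91 122 162 170 175 175 176 147 106  70  69  72  80 117 162 170 180 177
  167 151 112  57  23  19  16  1
[... 1632 characters left out ...]
8  92 116 157 175 181 176 173
  159 144 134 132]
 [181 193 199 201 205 206 206 202 181 148 124 127 156 183 194 197 194 185
  168 146 135 131]
 [178 189 192 198 206 207 207 205 198 185 174 178 191 200 205 205 204 197
  174 146 131 133]
 [167 183 187 195 203 205 207 206 204 201 197 200 203 206 207 206 207 198
  173 146 130 132]
 [164 178 182 185 191 193 197 197 198 198 195 203 204 205 205 204 206 197
  170 143 133 129]
 [159 164 157 148 149 155 162 167 171 170 172 182 183 186 188 188 187 182
  162 142 132 132]
 [141 134 113  95  94 100 108 118 122 123 123 130 130 127 130 136 139 144
  139 133 132 131]
 [126  95  72  64  67  71  75  80  83  86  83  83  82  80  85  87  98 120
  129 132 130 132]]
```

```bash
cat > refl.py <<'E'
from h import *
from scipy.optimize import minimize,least_squares
S=8
data={}
for n,b in(("side",(228,138,266,182)),("top",(196,168,220,210))):
    im=cv2.imread(f"pics/{n}0.png")[b[1]:b[3],b[0]:b[2]].astype(float)
    r=np.clip(im[...,2]-np.maximum(im[...,1],im[...,0]),0,None);data[n]=(b,r)
th=np.linspace(0,2*np.pi,73)
def render(n,x,y,z,t,yaw):
    b,_=data[n]
    P=np.vstack([np.c_[.042*np.cos(th),0*th+k,.042*np.sin(th)] for k in(0,t)])
    p=proj(n,eyeframe(x,y,z,yaw)(P))
    q=(p-[b[0]-.5,b[1]-.5])*S*16
    h=cv2.convexHull(q.astype(np.int32));m=np.zeros(((b[3]-b[1])*S,(b[2]-b[0])*S),np.uint8);cv2.fillConvexPoly(m,h,255,shift=4)
    return cv2.GaussianBlur(cv2.resize(m,None,fx=1/S,fy=1/S,interpolation=cv2.INTER_AREA).astype(float)/255,(0,0),.7)
def obs(n):
    r=data[n][1];return np.clip(r/ (np.percentile(r[r>40],30)),0,1)
O={n:obs(n) for n in data}
def cost(v,yaw=-5):
    return sum(((render(n,v[0],v[1],v[2],v[3],yaw)-O[n])**2).sum()*w for n,w in(("side",1),("top",1)))
if __name__=="__main__":
    for st in((.629,.238,.181,.005),(.625,.235,.178,.01)):
      for yaw in(-5,):
        r=minimize(cost,st,args=(yaw,),method="Nelder-Mead",options=dict(initial_simplex=[np.array(st)+d for d in([0,0,0,0],[.004,0,0,0],[0,.005,0,0],[0,0,.004,0],[0,0,0,.004])],maxiter=400));print(yaw,r.x.round(4),r.fun)
    for ns in("side","top"):
        print(ns,"dot ray at y=.24:",[ (lambda o,d:(o+d*(yy-o[1])/d[1]).round(4))(*ray(ns,(247.1,160.9))) for yy in(.235,.24)]) if ns=="side" else 0
E
python3 refl.py
```

```text
-5 [0.6273 0.24   0.1811 0.0033] 16.379108462397618
-5 [0.6273 0.2402 0.181  0.003 ] 16.281248897093437
side dot ray at y=.24: [array([0.6271, 0.235 , 0.1796]), array([0.6302, 0.24  , 0.1763])]
```

Run:
```python
from refl import *
o=[]
for n,b in(("side",(226,136,266,186)),("top",(190,166,230,216))):
    for k in(0,1):
        im=cv2.imread(f"pics/{n}0.png");z=crop(n,im,b,10)
        if k:
            for t in(0,.003):
                P=np.c_[.042*np.cos(th),0*th+t,.042*np.sin(th)];q=((proj(n,eyeframe(.6273,.24,.181,-5)(P))-b[:2]+.5)*10).astype(int);cv2.polylines(z,[q],True,(0,255,0) if t==0 else(255,255,0),1)
        o.append(z)
cv2.imwrite("pics/refl.png",cv2.resize(np.hstack(o),(800,250)) if 0 else np.vstack([np.hstack(o[:2]),])) 
cv2.imwrite("pics/refl2.png",np.hstack(o[2:]))
```

```text
(no output)
```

View pics/refl.png

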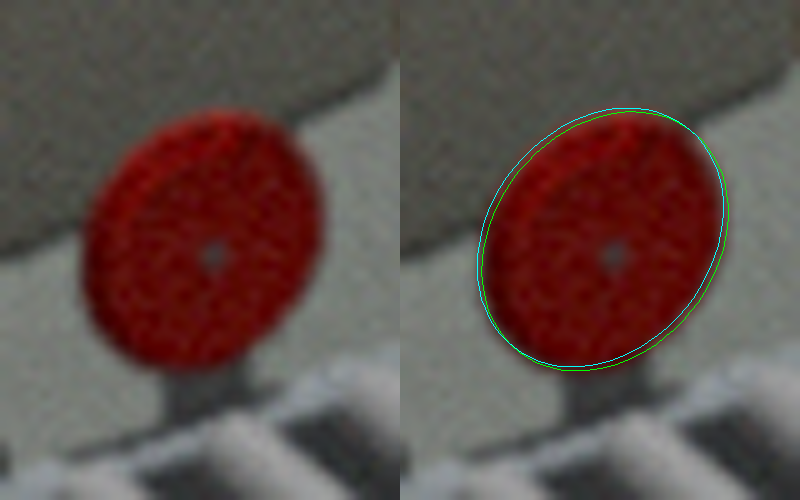

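View pics/refl2.png

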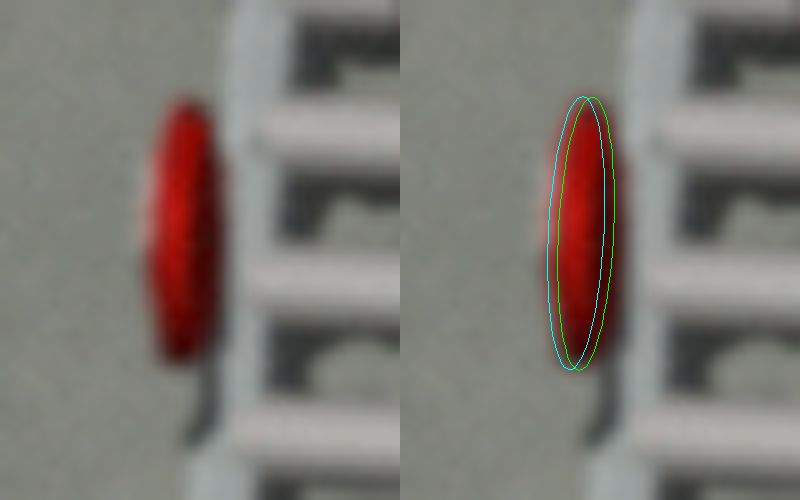

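Run:
```python
from refl import *
import refl
def render2(n,x,y,z,t,r1,r2,yaw=-5):
    b,_=data[n]
    P=np.vstack([np.c_[r*np.cos(th),0*th+k,r*np.sin(th)] for k,r in((0,r1),(t,r2))])
    q=(proj(n,eyeframe(x,y,z,yaw)(P))-[b[0]-.5,b[1]-.5])*S*16
    h=cv2.convexHull(q.astype(np.int32));m=np.zeros(((b[3]-b[1])*S,(b[2]-b[0])*S),np.uint8);cv2.fillConvexPoly(m,h,255,shift=4)
    return cv2.GaussianBlur(cv2.resize(m,None,fx=1/S,fy=1/S,interpolation=cv2.INTER_AREA).astype(float)/255,(0,0),.7)
for sat in (30,50,90):
  for n in data:
    r=data[n][1]; O[n]=np.clip(r/np.percentile(r[r>40],sat),0,1)
  for mode in("same","r1free"):
    def c(v):
        r1,r2=(v[4],v[4]) if mode=="same" else (v[4],.042)
        return sum(((render2(n,*v[:4],r1,r2)-O[n])**2).sum() for n in data)+ (1e5*max(0,-v[3]))
    s0=np.array([.628,.237,.18,.006,.041]);r=minimize(c,s0,method="Nelder-Mead",options=dict(initial_simplex=np.vstack([s0,s0+np.diag([.004]*5)]),maxiter=800));print(sat,mode,r.x.round(4),round(r.fun,2),"y-rail",)
for y in(.232,.235,.238):
  o,d=ray("side",(246.8,161.2));print((o+d*(y-o[1])/d[1]).round(4))
```

```text
30 same [0.627  0.2384 0.1814 0.0063 0.0399] 9.01 y-rail
30 r1free [0.6282 0.239  0.1801 0.0049 0.0392] 11.5 y-rail
50 same [0.6271 0.2392 0.1816 0.0047 0.0401] 10.14 y-rail
50 r1free [0.6279 0.2394 0.1802 0.0041 0.0393] 12.6 y-rail
90 same [6.275e-01 2.420e-01 1.812e-01 4.000e-04 4.040e-02] 18.82 y-rail
90 r1free [6.280e-01 2.420e-01 1.807e-01 5.000e-04 3.940e-02] 22.87 y-rail
[0.6241 0.232  0.1809]
[0.626  0.235  0.1789]
[0.6278 0.238  0.177 ]
```

Call:
{"fn": "carry_out", "kwargs": {"plan": "1 0.008 -0.001 0 0.1; 1 0.016 -0.0035 0 0.1; 1 0.0165 -0.0041 0 0.1; 1 0.0165 -0.0041 0.008 0.1; 1 0.0165 -0.0041 0.016 0.1; 1 0.0165 -0.0041 0.022 0.1; 1 0.0165 -0.0041 0.022 0.1; 1 0.0165 -0.0041 0.022 0.1"}}

```text
time_s: 9.3
tcp_pos: [0.5847, -0.0442, 0.27]
ee_rot: [0.759, 0.652, -0.001, 0.001]
force: [0.2, 0.1, -2.0]
grip_width: 0.0255
```

Run:
```python
from h import *
rows(((.5845,-.0442,.262),-8.6))
tc=ctrl.read_state()["tcp_pos"]
b=(270,150,330,250)
im=ctrl.capture("side")[...,::-1].copy();cv2.imwrite("pics/side6.png",im);z=crop("side",im,b,6);z2=z.copy();draw(z2,"side",eyeframe(tc[0],tc[1],tc[2]-.1275,81.4),6,b[:2])
q=((proj("side",eyeframe(.5843,-.0440,.133,0)(np.c_[.0075*np.cos(np.linspace(0,6.3,40)),.0075*np.sin(np.linspace(0,6.3,40)),np.zeros(40)]))-b[:2]+.5)*6).astype(int);cv2.polylines(z2,[q],True,(0,0,255),1)
cv2.imwrite("pics/ov8.png",np.hstack([z,z2]))
```

```text
t 9.3 tcp [ 0.5847 -0.0442  0.27  ] yawy -8.68 zax [-4.e-04 -3.e-03 -1.e+00] w 0.0255 F [ 0.16  0.15 -1.98] j [-12.  25.  73.  -0.  82.  -3.]
   [-0.     -0.0002  0.008 ] roll -0.08
```

View pics/ov8.png

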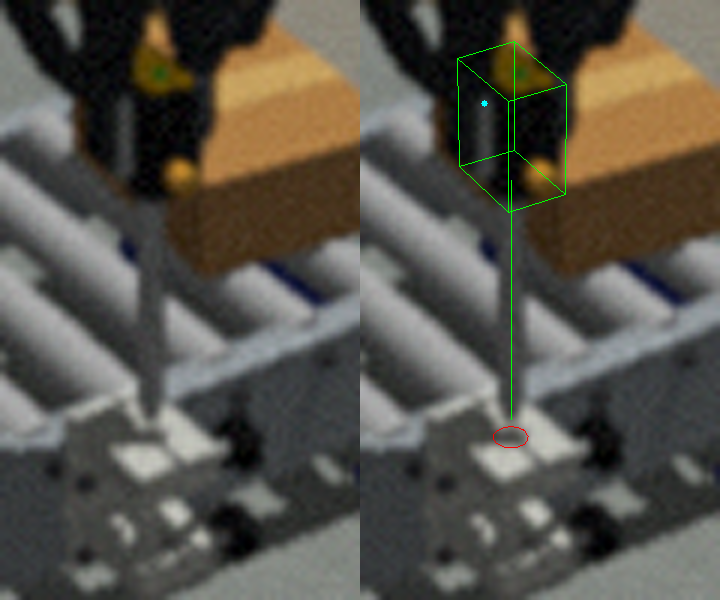

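Call:
{"fn": "carry_out", "kwargs": {"plan": "1 0 0 0.005 0; 1 0 0 0.009 0; 1 0 0 0.013 0; 1 0 0 0.017 0; 1 0 0 0.02 0; 1 0 0 0.02 0; 1 0 0 0.02 0"}}

```text
time_s: 10.22
tcp_pos: [0.5848, -0.0443, 0.2502]
ee_rot: [0.759, 0.652, -0.001, 0.001]
force: [-0.6, 1.3, -3.6]
grip_width: 0.0253
```

Run:
```python
from h import *
rows(((.5845,-.0442,.23),-8.6));print(ctrl.read_state()["ft_torque"].round(3))
b=(270,150,330,250)
im=ctrl.capture("side")[...,::-1].copy();cv2.imwrite("pics/side7.png",im);z=crop("side",im,b,6)
cv2.imwrite("pics/ov9.png",z)
```

```text
t 10.225 tcp [ 0.5848 -0.0443  0.2502] yawy -8.68 zax [ 1.0e-04 -3.1e-03 -1.0e+00] w 0.0253 F [-0.61  1.32 -3.62] j [-12.  25.  75.  -0.  79.  -3.]
   [ 0.0001 -0.0003  0.0202] roll -0.08
[0.009 0.105 0.032]
```

View pics/ov9.png

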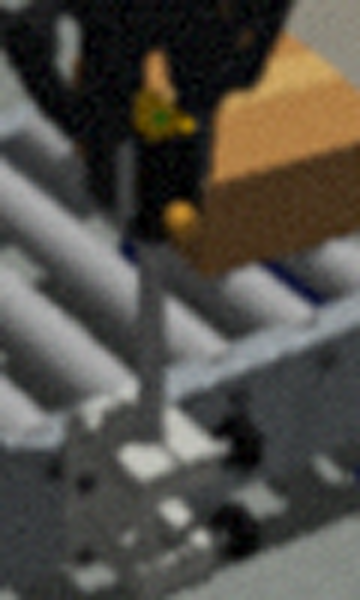

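Call:
{"fn": "carry_out", "kwargs": {"plan": "1 0 0 0.005 0; 1 0 0 0.01 0; 1 0 0 0.015 0; 1 0 0 0.02 0; 1 0 0 0.025 0; 1 0 0 0.029 0; 1 0 0 0.029 0; 1 0 0 0.029 0"}}

```text
time_s: 11.28
tcp_pos: [0.5848, -0.0444, 0.2214]
ee_rot: [0.759, 0.652, -0.001, 0.001]
force: [0.0, 0.4, -2.6]
grip_width: 0.0252
```

Run:
```python
from h import *
rows(((.5845,-.0442,.23),-8.6));
for _ in range(3): s=ctrl.read_state();print(s["force"].round(2),s["ft_torque"].round(3))
```

```text
t 11.275 tcp [ 0.5848 -0.0444  0.2214] yawy -8.68 zax [ 2.0e-04 -3.2e-03 -1.0e+00] w 0.0252 F [ 0.02  0.43 -2.63] j [-12.  26.  78.  -0.  75.  -3.]
   [ 0.0001 -0.0003 -0.0086] roll -0.08
[ 0.02  0.43 -2.63] [-0.004  0.055 -0.003]
[ 0.02  0.43 -2.63] [-0.004  0.055 -0.003]
[ 0.02  0.43 -2.63] [-0.004  0.055 -0.003]
```

Call:
{"fn": "carry_out", "kwargs": {"plan": "1 0 0 0.005 0; 1 0 0 0.009 0; 1 0 0 0.013 0; 1 0 0 0.017 0; 1 0 0 0.021 0; 1 0 0 0.021 0; 1 0 0 0.021 0"}}

```text
time_s: 12.15
tcp_pos: [0.5848, -0.0444, 0.2005]
ee_rot: [0.759, 0.652, -0.001, 0.001]
force: [-1.1, 0.1, -2.5]
grip_width: 0.0254
```

Run:
```python
from h import *
s=ctrl.read_state()
rows(((s["tcp_pos"][0],s["tcp_pos"][1],.162),-8.6));
s=ctrl.read_state();print(s["force"].round(2),s["ft_torque"].round(3))
```

```text
t 12.15 tcp [ 0.5848 -0.0444  0.2005] yawy -8.68 zax [ 2.0e-04 -3.2e-03 -1.0e+00] w 0.0254 F [-1.11  0.06 -2.52] j [-12.  27.  80.  -0.  72.  -3.]
   [ 0.0001 -0.      0.0385] roll -0.08
[-1.11  0.06 -2.52] [-0.     0.089  0.046]
```

Call:
{"fn": "carry_out", "kwargs": {"plan": "1 0 0 0.006 0; 1 0 0 0.012 0; 1 0 0 0.018 0; 1 0 0 0.024 0; 1 0 0 0.03 0; 1 0 0 0.035 0; 1 0 0 0.0375 0; 1 0 0 0.0375 0"}}

```text
time_s: 13.15
tcp_pos: [0.5848, -0.0446, 0.1628]
ee_rot: [0.759, 0.652, -0.001, 0.001]
force: [0.4, 0.1, -3.0]
grip_width: 0.0255
```

Run:
```python
from h import *
s=ctrl.read_state()
rows(((s["tcp_pos"][0],s["tcp_pos"][1],.1627),-8.6));
tc=s["tcp_pos"];print(s["force"].round(2),s["ft_torque"].round(3))
b=(225,130,335,260)
im=ctrl.capture("side")[...,::-1].copy();cv2.imwrite("pics/side8.png",im);z=crop("side",im,b,6);z2=z.copy();draw(z2,"side",eyeframe(tc[0],tc[1],tc[2]-.1277,81.4),6,b[:2])
cv2.imwrite("pics/ov10.png",z[:600,:]);b2=(270,150,335,250)
cv2.imwrite("pics/ov11.png",z2[120:720,270:])
im=ctrl.capture("top")[...,::-1].copy();cv2.imwrite("pics/top8.png",im)
```

```text
t 13.15 tcp [ 0.5848 -0.0446  0.1628] yawy -8.68 zax [ 0.     -0.0031 -1.    ] w 0.0255 F [ 0.43  0.06 -3.04] j [-12.  29.  83.  -0.  68.  -3.]
   [ 0.     -0.      0.0001] roll -0.08
[ 0.43  0.06 -3.04] [0.031 0.064 0.008]
```

View pics/ov10.png

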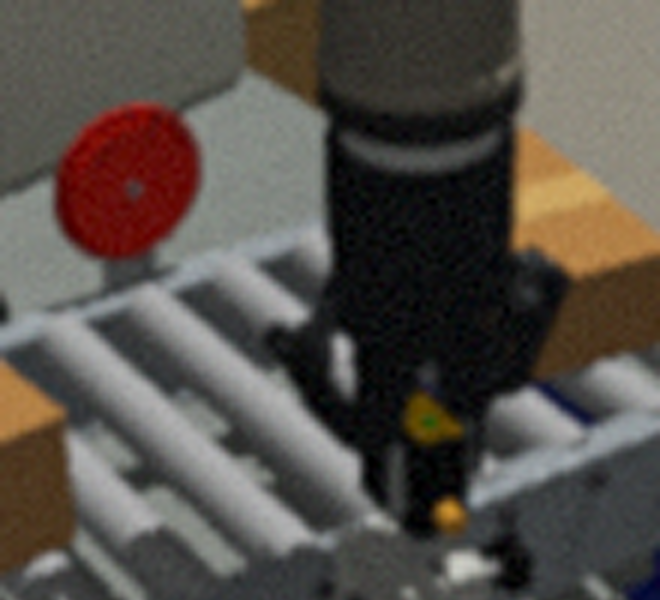

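View pics/ov11.png

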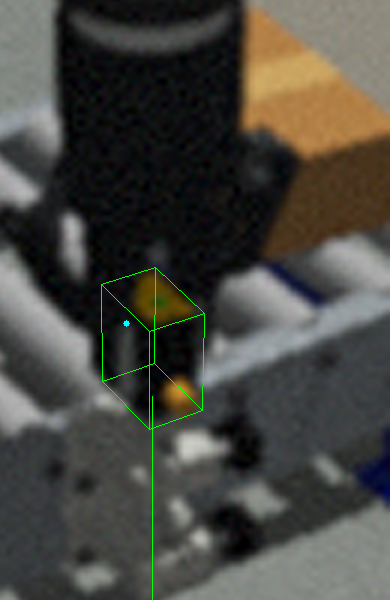

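View pics/top8.png

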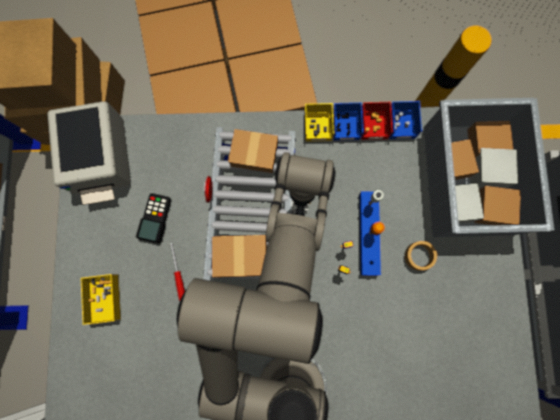

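Run:
```python
from h import *
s=ctrl.read_state();rows();print(abs(s["qd"]).max());print(ctrl.job_done())
```

```text
t 13.25 tcp [ 0.5848 -0.0446  0.1631] yawy -8.68 zax [ 3.0e-04 -3.2e-03 -1.0e+00] w 0.0253 F [ 0.19 -0.12 -3.05] j [-12.  29.  83.  -0.  68.  -3.]
0.0011707510594631022
the job is handed in; nothing more can be done
None
```

I took the black photo-eye out of the stand and threaded its rod down through the upper and then the lower clamp bore. The job was handed in at about 13.3 s with the arm still holding it. The results below come from the arm's measured pose and the side camera; the top camera's view of the bracket was blocked by the arm.

- **Insertion:** the wrist force stayed within about 4 N through both bores, so nothing was forced. The rod's foot is about 35 mm above the bench, 30 mm below the lower bore's exit.
- **Height:** the lens is at about 180 mm and the head's underside is about 22 mm above the upper block.
- **Aim:** the lens points along 81.3°, and the direction to the reflector's centre works out at 81.5°. The eye may be tilted sideways by about 0.4°.
- **At rest:** the arm was still (joint speeds around 0.001 rad/s) and the gripper was closed on the head at 25 mm. In the last pictures the other things on the bench and conveyor looked unmoved.

**Checks that disagreed:**
- **Reflector height:** the disc's outline put its centre at about 181 mm, but a small grey mark on its face pointed to 178–179 mm. I set the lens to 180 mm, so its height could be off by 1–2 mm.
- **Starting angle:** the lens began about 66° from the stand's +y, not within the 50° given. It was still the only photo-eye in the stand and the larger of the black ones, so I took it as the right one.

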